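# Crack open the dry-storage box and hold its lid ajar

## Task

Swing both latches of the dry-storage box well clear of its lid, then take the lid by its knob and pull until the sticking gasket lets go. Do not let the lid fly wide open when it breaks free: finish still holding the knob, with the lid's front edge about three centimetres above the closed position, so that the box can air. Leave the other things on the bench where they are.

Things in the scene. Friction and masses are not known exactly. Their poses are not given: they have to be found in the camera images.
- dry_box: Grey steel tub 150 x 260 mm, rim 90 mm above the bench, with a flat aluminium lid; heavy, it does not move. Origin: centre of its underside on the bench. Its -x side is the front (latches), +x the hinge side, y along the hinge to the left as seen from the robot, z up. It may be turned by some 15 degrees.
- lid_angle (a joint): Lid angle in rad, 0 shut, grows as the front edge rises; falls shut when let go. Lid 12 mm thick, upper face 104 mm above the bench when shut, front edge 155 mm from the hinge axis (0.2 rad is 31 mm there). Weighs 0.25 to 0.5 kg. A latch lying over the lid blocks it.
- lid_hinge (a point): Middle of the lid's hinge axis (which runs along the box's y), at the far rim, 90 mm above the bench.
- knob_foot (a point): Upright black round knob on the lid, middle of the front edge: 26 mm diameter, 42 mm tall, 34 mm flange 4 mm thick at its foot. This point: centre of its foot on the lid. Shut, the foot lies 130 mm in front of the hinge axis and 14 mm above it. Gasket: the pull needed at the knob rises to about 15 N in the first 1 to 2 mm, stays for about 3 mm, then drops to about 2 N.
- knob_mid (a point): Point on the axis of the lid's knob, 24 mm above its foot: the place to grip.
- latch_left (a joint): Angle in rad of the left (box +y) turn latch, a flat steel arm 14 mm wide turning about an upright post in front of the box, just above the lid. 0: points straight back over the lid (box +x); grows as it swings outward to the left; clear of the lid from 1.35; 1.57 points along the front; stop 1.75. Friction holds it where left (1.5 N at its pin).
- latch_left_pin (a point): Centre of the top of the left latch's upright black finger pin: 14 mm diameter, standing 26 mm above the arm, 38 mm from the pivot.
- latch_left_pivot (a point): Pivot axis of the left latch at the arm's upper face, 113.5 mm above the bench.
- latch_right (a joint): The same for the right (box -y) latch, which swings outward to the right (clockwise seen from above); 0 over the lid, 1.57 along the front, stop 1.75.
- latch_right_pin (a point): Centre of the top of the right latch's finger pin (14 mm diameter, 26 mm tall, 38 mm from the pivot).
- latch_right_pivot (a point): Pivot axis of the right latch at the arm's upper face.
- tape_measure: Red and black tape measure 73 x 88 x 41 mm to the left of the box; leave alone. Origin: centre of its underside.
- label_roll: White label roll, 82 mm diameter, 52 mm tall, to the right of the box; leave alone. Origin: centre of its underside.
- carton: Small brown carton 61 x 100 x 50 mm in front of the box to the right; leave alone. Origin: centre of its underside.
- lid: The aluminium lid, 155 x 268 x 12 mm. Origin: the middle of its hinge axis; with the lid shut its axes are the box's axes, and its underside lies 2 mm above the hinge axis.

How it is judged (in metres and radians):
On the way, in this order (a step that is already met when the one before it is completed fails the run):
1. both latches are swung clear while the lid is still shut (value of joint each of latch_left, latch_right above 1.35 rad and value of joint lid_angle below 0.03 rad), for 0.2 s.
2. the lid is pulled free of the gasket by its knob (value of joint lid_angle above 0.06 rad and contact force between the fingers and lid above 1 N and distance between the grasp point and knob_mid below 0.045 m), for 0.1 s.
At the end, for the whole second after the job is handed in: The fingers still hold the lid by its knob (more than 1 N, TCP within 45 mm of the knob's grip point), the lid stands still (slower than 0.1 rad/s) at 0.1 to 0.3 rad, that is its front edge 15 to 46 mm above shut, no bench object props it, and both latches are clear (beyond 1.35 rad) (value of joint lid_angle between 0.1 and 0.3 rad and contact force between the fingers and lid above 1 N and distance between the grasp point and knob_mid below 0.045 m and value of joint each of latch_left, latch_right above 1.35 rad and velocity of joint lid_angle between -0.1 and 0.1 rad/s and contact force between lid and tape_measure below 0.1 N and contact force between lid and label_roll below 0.1 N and contact force between lid and carton below 0.1 N); the arm keeps its last pose, push and grip.
It fails at once if the lid is opened wide (beyond 0.5 rad, front edge 75 mm up) (value of joint lid_angle above 0.5 rad).
It fails at once if a bystander is shifted by more than 30 mm (distance of any of tape_measure, label_roll, carton from where it was at the start of the episode above 0.03 m).
It also fails if it takes over 61 s, if anything falls off the work surface, if the arm or the gripper's body presses on something with over 40 N, if the wrist force passes 120 N, or if a joint passes its speed limit or range.

## Robot

A 6-joint arm with a two-finger parallel gripper is mounted at the origin on a cart in front of the work surface, level with it; the furniture and walls round the work are solid. World frame = base frame: x ahead of the robot, y to its left, z up, the work surface at z = 0. Lengths are in m, angles in degrees, forces in N, time in s.
With the tool pointing down it reaches from about 0.25 to 0.725 m from the base axis. Payload 9.7 kg.
Tool frame: the origin (TCP) lies between the finger pads, 19 mm behind the fingertips; this is the grasp point; z points along the fingers, y is the line along which they close (so a half turn about z gives the same grasp; the last joint's range is limited). The gripper opens to 85 mm and grips with 20 to 120 N. Pads are 22 mm wide; open, the fingers measure 114 mm over their backs; the gripper's body (76 mm by 85 mm) begins 54 mm behind the grasp point. The pads swing forward as they close: fully open they stand 13 mm farther back than shut.
Start: joints at [0, 4.979, 10.078, 95.1, 0, 90], TCP at [0.55, -0, 0.25] pointing down, gripper open.
Joint ranges: [-179.16, 179.16], [-48.56, 103.87], [-65.8, 70.77], [-126.05, 130.52], [-82.76, 87.17], [-180, 180]. Speed limits (degrees/s): [127.2, 127.2, 147.25, 180, 180, 180].

## Interface

Orientations are given as [roll, pitch, yaw] about the fixed x, y, z axes, in that order (R = Rz(yaw) Ry(pitch) Rx(roll)).
In Python, from workcell import bot gives the robot as it stands.
- The arm moves only by the tool arm_command, never from a script. Its argument "series" is a list of rows, each a list of 4 numbers: the shift along the tool's x, y, z in m, then the turn about the tool's z in rad. A call has exactly 5 rows; each row is the pose to reach, as a shift and turn from the pose commanded when the call began, along the tool's axes at that moment; what a row does not reach only later rows make up. A row lasts 1/10 s, in which the tool goes at most 50 mm and 8.59 degrees, less where a joint would pass 70% of its speed; a pose out of reach is approached as far as the arm can. A call with a gripper value outside its range is refused whole. "hand" is the finger opening in m, from 0 to 0.0854, set as the call begins (left out, the last holds). The fingers move at their own pace and stop on an object; "grip_force" is the grip in N (left out, the last holds). Time passes only in rows, so rows that repeat a pose let the fingers close, or fill a call up. It gives the time, the measured TCP pose, the force, the opening and the grip force at its end, in the units of the state.
- bot.get_obs(): the state, without advancing time (a new reading comes with each control period).
- bot.camera(name): name is "scene" or "side" or "wrist"; returns a dict with "color" (480x640x3 uint8, blue, green, red), "camera_matrix" (3x3 intrinsics, pixels), "xyz" and "orientation" of the camera in the world; the wrist camera has in their place "T_tool_cam" (4x4, takes a point from camera to tool coordinates, whose origin is the TCP and whose axes are the flange's). Camera axes: x right, y up, looking along -z (the intrinsics and any distortion apply to the point x, -y, -z); pixel columns grow to the right and rows downward; lengths in m; the calibration is good to about 2 mm. A picture is of the moment at which its call begins: read the wrist's pose just before it. There is no depth.
- bot.job_done(): hands the job in; it is judged then, once.
Trained networks look in the newest picture that a camera, given by its name, has taken for a name from the list of things; names that differ only in an ending like _2 or _b are one class to them, and where a whole thing is asked for, a point or a joint stands for the part that bears it (a point fixed in the world has none). Each returns a list of dicts, best first, with "confidence" (0 to 1); they miss things now and then, are a little off and sometimes report something else, mostly with a low value. They report only what shows in the picture. A call takes as long as a camera call.
- bot.find_in(camera, target): "location" ([column, row] in pixels, amid what is visible of it).
- bot.mark_of(camera, target): "location" ([column, row] in pixels: a listed point, or the origin of a listed thing).
The state is a dict: "time": time; "q": joint angles; "qd": joint speeds; "joint_efforts": joint torques, N m; "ee_pos": TCP position; "tcp_rot": TCP orientation; "wrist_force": force on the tool from outside, world axes, zero at the start; "torque": the same for the moment, N m; "opening": finger opening in m; "grasp_force": force on a finger pad.
Only numpy, scipy, OpenCV 4.12 (cv2) and the standard library are available. Lean on these libraries where they do the work, as an engineer would, in place of code of your own. Each camera call takes 0.05 s, during which the arm holds its last target. There are 200 camera calls.

## Working session

There is one attempt and no reset: what is moved stays moved. The work goes in short steps, Python scripts to look and compute and a tool call to move; the robot and the scene stay as the last step left them, time stands still between calls to the robot, and variables do not carry over. Pictures are saved under pics/ and viewed, at most 10 in all, crops included, and the job is handed in when it is done.

Besides the shell and the picture viewer there is one more tool, called after ">>>" in YAML: its name, and indented under it one key for each argument. arm_command: Moves the arm, as the interface text tells. Its arguments: {"type":"object","properties":{"series":{"type":"array"},"hand":{"type":"number"},"grip_force":{"type":"number"}},"required":["series"]}

```bash
mkdir -p pics; ls; cat > h.py <<'E'
import numpy as np, cv2
from scipy.spatial.transform import Rotation as R
from workcell import bot
def cam(n):
    o=bot.get_obs(); c=bot.camera(n)
    K=np.array(c["camera_matrix"])
    if n=="wrist":
        T=np.eye(4);T[:3,:3]=R.from_euler('xyz',o["tcp_rot"],degrees=True).as_matrix();T[:3,3]=o["ee_pos"]
        T=T@np.array(c["T_tool_cam"])
        return c,K,T
    return c,K,None
E
python3 - <<'E'
from h import *
print(bot.get_obs())
for n in("scene","side","wrist"):
    c,K,T=cam(n); print(n,{k:(v if k!="color" else 0) for k,v in c.items()})
    cv2.imwrite(f"pics/{n}0.png",c["color"])
    for t in ["latch_left_pin","latch_left_pivot","latch_right_pin","latch_right_pivot","knob_foot","knob_mid","lid_hinge","dry_box","carton","tape_measure","label_roll"]:
        print(t,[(np.round(d["location"]),round(d["confidence"],2)) for d in bot.mark_of(n,t)[:2]])
E
```

```text
pics
{'time': 0.0, 'q': array([2.54713106e-04, 5.00869137e+00, 1.00342584e+01, 9.51018536e+01,
       8.03416102e-05, 9.00004298e+01]), 'qd': array([ 0.09100429,  0.02058353, -0.0182011 ,  0.00610004,  0.00681051,
        0.05624309]), 'joint_efforts': array([ 7.68234549e-04, -5.20392072e+01,  4.64802504e+01,  1.63646933e-02,
        2.23589603e-05, -6.77332673e-05]), 'ee_pos': array([5.49774128e-01, 2.81747885e-06, 2.49304436e-01]), 'tcp_rot': array([-1.79923713e+02, -7.97692988e-05,  8.99998248e+01]), 'wrist_force': array([-0.29460585, -0.43917251,  0.5671593 ]), 'torque': array([ 0.01596001, -0.01316473, -0.00743553]), 'grasp_force': 0.0, 'opening': 0.08551698921364102}
scene {'color': 0, 'camera_matrix': array([[558.60997229,   0.        , 312.63081834],
       [  0.        , 558.60997229, 245.42463211],
       [  0.        ,   0.        ,   1.        ]]), 'xyz': array([-0.31761343, -0.95307468,  0.71438637]), 'orientation': array([ 65.06697642,  -0.1477039 , -42.84411064])}
latch_left_pin [(array([244., 214.]), 0.6)]
latch_left_pivot [(array([236., 227.]), 0.56)]
latch_right_pin
[... 1446 characters left out ...]
],
       [ 9.99999954e-01, -2.18362792e-04, -2.12082542e-04,
        -2.33113684e-04],
       [-1.42576997e-04,  2.79574063e-01, -9.60124118e-01,
        -1.24345642e-01],
       [ 0.00000000e+00,  0.00000000e+00,  0.00000000e+00,
         1.00000000e+00]])}
latch_left_pin []
latch_left_pivot []
latch_right_pin [(array([282., 197.]), 0.72)]
latch_right_pivot [(array([224., 191.]), 0.97)]
knob_foot [(array([276.,  24.]), 0.98)]
knob_mid [(array([270.,  13.]), 0.86)]
lid_hinge [(array([498.,   3.]), 0.65)]
dry_box [(array([362.,  42.]), 0.57), (array([226., 189.]), 0.36)]
carton [(array([397., 291.]), 0.45)]
tape_measure []
label_roll [(array([402., 295.]), 0.86), (array([360.,  42.]), 0.48)]
```

View pics.

View pics/scene0.png

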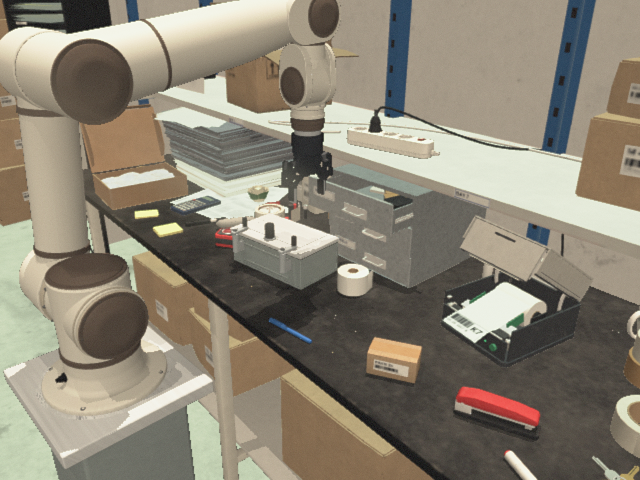

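View pics/wrist0.png

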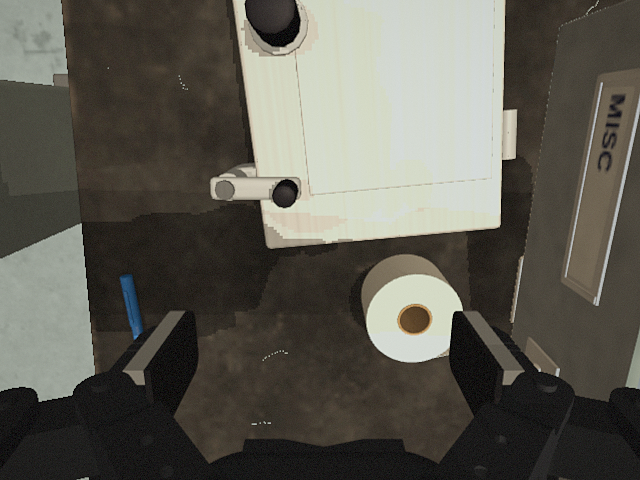

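View pics/side0.png

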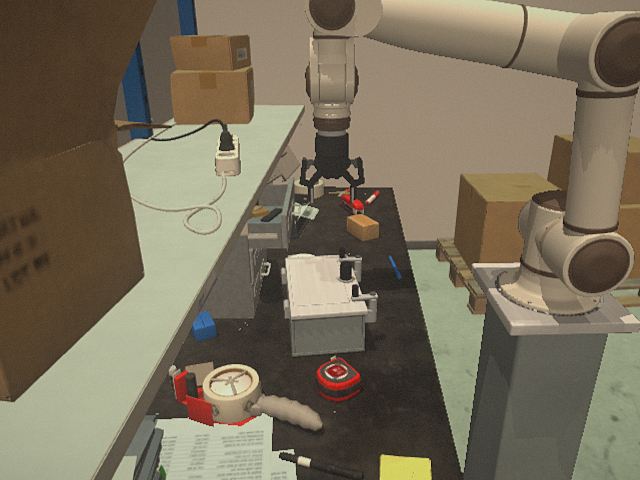

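```bash
cat >> h.py <<'E'
def fitcam(n,c,T):
    # returns R,t world->cv camera
    if n=="wrist": M=T
    else:
        M=np.eye(4);M[:3,:3]=R.from_euler('xyz',c["orientation"],degrees=True).as_matrix();M[:3,3]=c["xyz"]
    W=np.diag([1,-1,-1,1.])@np.linalg.inv(M)
    return W
def proj(W,K,P):
    p=np.atleast_2d(P)@W[:3,:3].T+W[:3,3]; p=p@K.T; return p[:,:2]/p[:,2:]
def tri(views,guess=(0.5,0,0.1)):
    from scipy.optimize import least_squares
    f=lambda P:np.concatenate([(proj(W,K,P)-uv).ravel() for W,K,uv in views])
    r=least_squares(f,guess); return r.x,np.abs(r.fun).max()
E
python3 - <<'E'
from h import *
V={}
for n in("scene","side","wrist"):
    c,K,T=cam(n); W=fitcam(n,c,T)
    for t in ["latch_left_pin","latch_left_pivot","latch_right_pin","latch_right_pivot","knob_foot","knob_mid","lid_hinge","dry_box","carton","tape_measure","label_roll"]:
        d=bot.mark_of(n,t)
        if d: V.setdefault(t,[]).append((W,K,np.array(d[0]["location"])))
for t,v in V.items():
    if len(v)>1:
        x,e=tri(v); print(t,len(v),x.round(4),round(e,1))
E
```

```text
latch_left_pin 2 [0.5128 0.2142 0.1401] 0.5
latch_left_pivot 3 [0.6285 0.1336 0.114 ] 73.0
latch_right_pin 3 [0.5266 0.0281 0.1409] 2.1
latch_right_pivot 3 [0.4891 0.0281 0.1159] 2.9
knob_foot 3 [0.5237 0.1215 0.1043] 3.6
knob_mid 3 [0.5242 0.1224 0.126 ] 2.4
lid_hinge 3 [0.6521 0.133  0.092 ] 1.6
dry_box 3 [ 0.5787  0.128  -0.0033] 2.7
carton 2 [ 0.4367 -0.3771  0.0097] 0.6
label_roll 3 [ 0.6058 -0.0787  0.0416] 30.8
tape_measure 2 [ 0.5069  0.1681 -0.1425] 21.1
```

The scene picture shows the box at about (285,260), with the tape measure left of it and the roll right of it. The wrist view shows the right latch pivot at (224,190), its pin at (285,192) and the knob at (272,15). The side view shows both latches lying back over the lid. Triangulation agrees: box yaw is about 5° and the right pin is at (0.527, 0.028).

>>> arm_command:
  series:
    - [0.014, -0.012, 0.02, 0]
    - [0.028, -0.023, 0.04, 0]
    - [0.028, -0.023, 0.05, 0]
    - [0.028, -0.023, 0.05, 0]
    - [0.028, -0.023, 0.05, 0]
  hand: 0.05
  grip_force: 20

```text
time: 4.1
ee_pos: [0.5274, 0.0276, 0.2006]
tcp_rot: [180.0, 0.0, 90.0]
wrist_force: [-0.2, 0.1, 0.7]
opening: 0.0502
grasp_force: 0.0
```

```bash
cat > look.py <<'E'
from h import *
import sys
def look(ts,cams=("scene","side","wrist"),save=None):
    V={}
    for n in cams:
        c,K,T=cam(n); W=fitcam(n,c,T)
        if save and n in save: cv2.imwrite(f"pics/{save[n]}.png",c["color"])
        for t in ts:
            d=bot.mark_of(n,t)
            if d: V.setdefault(t,[]).append((W,K,np.array(d[0]["location"]),n,d[0]["confidence"]))
    for t,v in V.items():
        for a in ([v] if len(v)==2 else [v]+[v[:i]+v[i+1:] for i in range(len(v))] if len(v)==3 else []):
            x,e=tri([q[:3] for q in a]); print(t,[(q[3],round(q[4],2)) for q in a],x.round(4),round(e,1))
    o=bot.get_obs(); print(o["time"],o["ee_pos"].round(4),o["wrist_force"].round(1),o["opening"],o["grasp_force"])
E
python3 - <<'E'
from look import *
look(["latch_left_pin","latch_left_pivot","latch_right_pin","latch_right_pivot","knob_mid","knob_foot","lid_hinge"],save={"wrist":"w1"})
E
```

```text
latch_left_pin [('scene', 0.7), ('side', 0.7), ('wrist', 0.15)] [0.6067 0.1245 0.1658] 51.6
latch_left_pin [('side', 0.7), ('wrist', 0.15)] [0.615  0.1251 0.1526] 49.3
latch_left_pin [('scene', 0.7), ('wrist', 0.15)] [0.5872 0.1165 0.2088] 47.7
latch_left_pin [('scene', 0.7), ('side', 0.7)] [0.5129 0.2281 0.144 ] 1.2
latch_left_pivot [('scene', 0.72), ('side', 0.82)] [0.4715 0.2132 0.1187] 1.7
latch_right_pin [('scene', 0.57), ('side', 0.49), ('wrist', 0.87)] [0.5277 0.026  0.1377] 2.2
latch_right_pin [('side', 0.49), ('wrist', 0.87)] [0.5277 0.0275 0.1413] 2.2
latch_right_pin [('scene', 0.57), ('wrist', 0.87)] [0.5279 0.0252 0.1356] 0.1
latch_right_pin [('scene', 0.57), ('side', 0.49)] [0.5228 0.0199 0.1383] 0.3
latch_right_pivot [('scene', 0.81), ('side', 0.56), ('wrist', 0.84)] [0.4903 0.0258 0.1128] 0.5
latch_right_pivot [('side', 0.56), ('wrist', 0.84)] [0.4902 0.0256 0.112 ] 0.3
latch_right_pivot [('scene', 0.81), ('wrist', 0.84)] [0.4905 0.026  0.1133] 0.5
latch_right_pivot [('scene', 0.81), ('side', 0.56)] [0.4904 0.0256 0.1128] 0.4
knob_mid [('scene', 0.87), ('side', 0.56), ('wrist', 0.81)] [0.524  0.1214 0.1308] 2.2
knob_mid [('side', 0.56), ('wrist', 0.81)] [0.5241 0.1215 0.1294] 1.3
knob_mid [('scene', 0.87), ('wrist', 0.81)] [0.5239 0.1211 0.133 ] 2.2
knob_mid [('scene', 0.87), ('side', 0.56)] [0.526  0.1294 0.1321] 0.9
knob_foot [('scene', 0.75), ('side', 0.93)] [0.5226 0.1156 0.0964] 0.0
lid_hinge [('scene', 0.98), ('side', 0.58), ('wrist', 0.96)] [0.6527 0.1341 0.0927] 2.2
lid_hinge [('side', 0.58), ('wrist', 0.96)] [0.6521 0.1338 0.0942] 1.1
lid_hinge [('scene', 0.98), ('wrist', 0.96)] [0.6553 0.1348 0.0882] 2.5
lid_hinge [('scene', 0.98), ('side', 0.58)] [0.6482 0.133  0.0904] 1.0
5.3 [0.527 0.028 0.2  ] [-0.  -0.3  0.4] 0.04997169847921595 0.0
```

>>> arm_command:
  series:
    - [-0.002, 0, 0.03, 0]
    - [-0.002, 0, 0.06, 0]
    - [-0.002, 0, 0.06, 0]
    - [-0.002, 0, 0.06, 0]
    - [-0.002, 0, 0.06, 0]

```text
time: 5.8
ee_pos: [0.5277, 0.0261, 0.1418]
tcp_rot: [179.9, -0.0, 90.0]
wrist_force: [-0.4, 0.8, -0.0]
opening: 0.0503
grasp_force: 0.0
```

>>> arm_command:
  series:
    - [0, 0, 0, 0]
    - [0, 0, 0, 0]
    - [0, 0, 0, 0]
    - [0, 0, 0, 0]
    - [0, 0, 0, 0]
  hand: 0.0
  grip_force: 20

```text
time: 6.3
ee_pos: [0.5278, 0.026, 0.1408]
tcp_rot: [179.9, -0.0, 90.0]
wrist_force: [3.7, -0.1, 5.3]
opening: 0.0128
grasp_force: 20.3
```

>>> arm_command:
  series:
    - [-0.006, -0.0005, 0, 0]
    - [-0.0117, -0.0019, 0, 0]
    - [-0.0173, -0.0041, 0, 0]
    - [-0.0223, -0.0073, 0, 0]
    - [-0.0269, -0.0111, 0, 0]

```text
time: 6.8
ee_pos: [0.5189, -0.002, 0.1413]
tcp_rot: [179.6, 0.1, 89.9]
wrist_force: [18.3, -8.7, 0.9]
opening: 0.0128
grasp_force: 20.4
```

>>> arm_command:
  series:
    - [-0.0038, -0.0046, 0, 0]
    - [-0.007, -0.0097, 0, 0]
    - [-0.0092, -0.0151, 0, 0]
    - [-0.0106, -0.021, 0, 0]
    - [-0.0111, -0.0259, 0, 0]

```text
time: 7.3
ee_pos: [0.4908, -0.014, 0.141]
tcp_rot: [179.8, 0.2, 89.9]
wrist_force: [5.4, -10.2, 7.3]
opening: 0.0128
grasp_force: 20.8
```

```bash
python3 - <<'E'
from look import *
look(["latch_right_pin"],("scene",),save={"scene":"s2"})
im=cv2.imread("pics/s2.png"); cv2.imwrite("pics/s2c.png",cv2.resize(im[160:310,180:400],None,fx=3.5,fy=3.5))
E
```

```text
7.4 [ 0.4899 -0.0137  0.1409] [  0.  -10.2   7. ] 0.012659662086790632 20.852164328098297
```

View pics/s2c.png

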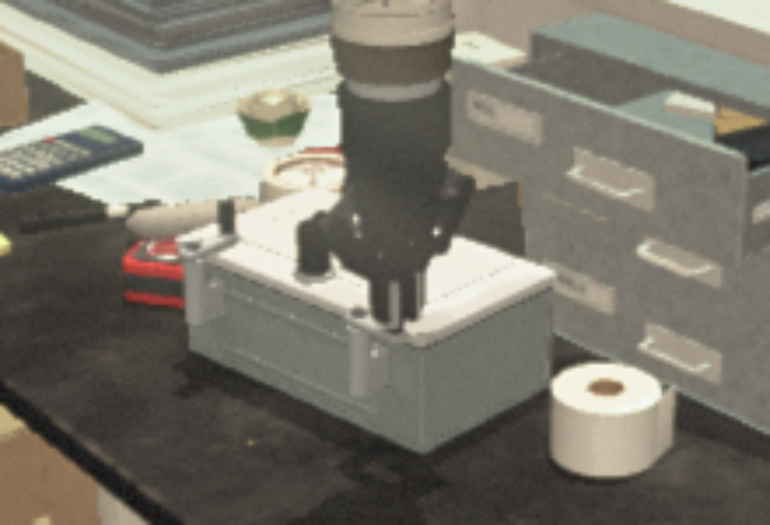

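The crop shows the right latch swung outward along the front, with the fingers on its pin at about (395,320). The left latch is still closed. I'll release and move to the left one.

>>> arm_command:
  series:
    - [0, 0, 0, 0]
    - [0, 0, 0, 0]
    - [0, 0, 0, 0]
    - [0, 0, -0.03, 0]
    - [0, 0, -0.08, 0]
  hand: 0.05

```text
time: 7.9
ee_pos: [0.4884, -0.0117, 0.2176]
tcp_rot: [-179.6, -0.0, 90.0]
wrist_force: [1.4, -0.1, 0.1]
opening: 0.0499
grasp_force: 0.0
```

>>> arm_command:
  series:
    - [0.03, 0.005, -0.03, 0]
    - [0.075, 0.01, -0.03, 0]
    - [0.12, 0.02, -0.03, 0]
    - [0.16, 0.022, -0.03, 0]
    - [0.16, 0.022, -0.03, 0]

```text
time: 8.4
ee_pos: [0.5117, 0.1521, 0.2489]
tcp_rot: [-179.9, -0.0, 90.3]
wrist_force: [-0.5, -0.1, 0.0]
opening: 0.0499
grasp_force: 0.0
```

```bash
python3 - <<'E'
from look import *
look(["latch_left_pin","latch_left_pivot","knob_mid"],("wrist","scene"),save={"wrist":"w3"})
look(["latch_right_pin","latch_right_pivot"],("side","scene"))
E
```

```text
latch_left_pin [('wrist', 0.92), ('scene', 0.48)] [0.5098 0.2121 0.1386] 0.8
latch_left_pivot [('wrist', 0.77), ('scene', 0.71)] [0.474  0.2072 0.1198] 0.7
knob_mid [('wrist', 0.97), ('scene', 0.65)] [0.5236 0.1229 0.1311] 0.0
8.8 [0.512  0.1471 0.2501] [-0.9 -0.2 -0.5] 0.04968404324599359 0.0
latch_right_pin [('side', 0.58), ('scene', 0.57)] [ 0.4939 -0.0163  0.1392] 1.7
latch_right_pivot [('side', 0.81), ('scene', 0.89)] [0.4936 0.028  0.1141] 0.4
9.1 [0.512  0.1478 0.25  ] [ 0.2  0.2 -0.6] 0.04991650411462695 0.0
```

View pics/w3.png

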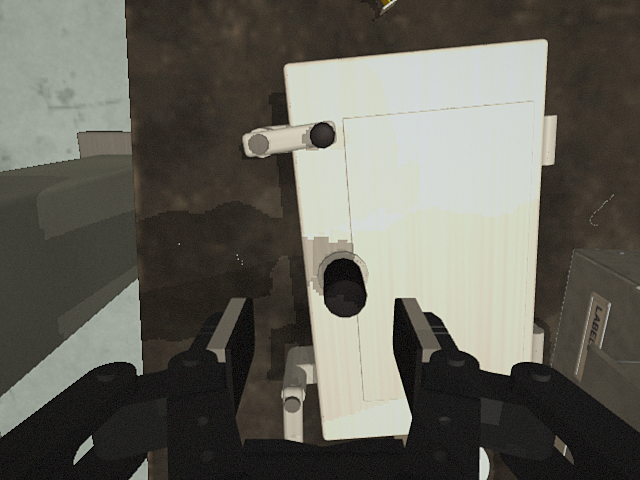

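The wrist view shows the right latch along the front at (292,400), clear of the lid, and the left pin at (322,134). Next I'll grip the left pin.

>>> arm_command:
  series:
    - [0.04, -0.001, 0.02, 0]
    - [0.064, -0.001, 0.045, 0]
    - [0.064, -0.001, 0.075, 0]
    - [0.064, -0.001, 0.11, 0]
    - [0.064, -0.001, 0.11, 0]

```text
time: 9.6
ee_pos: [0.5089, 0.2114, 0.1354]
tcp_rot: [-179.6, 0.2, 90.0]
wrist_force: [0.2, 0.2, 0.3]
opening: 0.0499
grasp_force: 0.0
```

>>> arm_command:
  series:
    - [0, 0, 0, 0]
    - [0, 0, 0, 0]
    - [0, 0, 0, 0]
    - [0, 0, 0, 0]
    - [0, 0, 0, 0]
  hand: 0.0
  grip_force: 20

```text
time: 10.1
ee_pos: [0.5109, 0.2121, 0.1422]
tcp_rot: [179.9, -0.1, 90.0]
wrist_force: [-5.5, -0.1, 4.0]
opening: 0.013
grasp_force: 20.5
```

>>> arm_command:
  series:
    - [0.0058, -0.0012, 0, 0]
    - [0.0114, -0.0033, 0, 0]
    - [0.0166, -0.0062, 0, 0]
    - [0.0213, -0.0099, 0, 0]
    - [0.0253, -0.0143, 0, 0]

```text
time: 10.6
ee_pos: [0.499, 0.2382, 0.1426]
tcp_rot: [179.6, -0.1, 90.0]
wrist_force: [8.9, 2.4, 3.2]
opening: 0.0124
grasp_force: 20.5
```

>>> arm_command:
  series:
    - [0.0033, -0.005, 0, 0]
    - [0.0058, -0.0104, 0, 0]
    - [0.0074, -0.0161, 0, 0]
    - [0.008, -0.0221, 0, 0]
    - [0.0077, -0.0287, 0, 0]

```text
time: 11.1
ee_pos: [0.4697, 0.2467, 0.1425]
tcp_rot: [179.7, -0.2, 90.0]
wrist_force: [4.5, 1.5, 3.4]
opening: 0.0128
grasp_force: 20.5
```

>>> arm_command:
  series:
    - [0, 0, 0, 0]
    - [0, 0, 0, 0]
    - [0, 0, 0, 0]
    - [0, 0, -0.03, 0]
    - [0, 0, -0.08, 0]
  hand: 0.07

```text
time: 11.6
ee_pos: [0.4668, 0.2442, 0.2177]
tcp_rot: [-179.7, 0.2, 90.0]
wrist_force: [1.0, 0.5, 0.6]
opening: 0.0703
grasp_force: 0.0
```

>>> arm_command:
  series:
    - [-0.03, 0.015, 0, 0]
    - [-0.07, 0.03, 0, 0]
    - [-0.11, 0.05, 0, 0]
    - [-0.1235, 0.057, 0, 0]
    - [-0.1235, 0.057, 0, 0]

```text
time: 12.1
ee_pos: [0.5257, 0.1197, 0.2196]
tcp_rot: [-180.0, 0.0, 89.8]
wrist_force: [-1.1, -0.1, -0.0]
opening: 0.0701
grasp_force: 0.0
```

```bash
python3 - <<'E'
from look import *
look(["latch_left_pin","latch_left_pivot","knob_foot","lid_hinge"],("wrist","side","scene"),save={"wrist":"w4"})
E
```

```text
latch_left_pivot [('wrist', 0.9), ('side', 0.63), ('scene', 0.61)] [0.4737 0.206  0.1185] 2.5
latch_left_pivot [('side', 0.63), ('scene', 0.61)] [0.4711 0.2054 0.1192] 1.6
latch_left_pivot [('wrist', 0.9), ('scene', 0.61)] [0.4746 0.2057 0.1212] 0.6
latch_left_pivot [('wrist', 0.9), ('side', 0.63)] [0.4732 0.2061 0.1166] 2.3
knob_foot [('wrist', 0.64), ('side', 0.68), ('scene', 0.67)] [0.5241 0.1195 0.1   ] 1.2
knob_foot [('side', 0.68), ('scene', 0.67)] [0.5256 0.1197 0.0999] 0.8
knob_foot [('wrist', 0.64), ('scene', 0.67)] [0.5241 0.1198 0.1013] 1.3
knob_foot [('wrist', 0.64), ('side', 0.68)] [0.524  0.1191 0.0983] 0.0
lid_hinge [('wrist', 0.81), ('side', 0.66), ('scene', 0.95)] [0.6545 0.1336 0.0895] 1.6
lid_hinge [('side', 0.66), ('scene', 0.95)] [0.655  0.1405 0.09  ] 0.4
lid_hinge [('wrist', 0.81), ('scene', 0.95)] [0.6521 0.1345 0.0944] 0.2
lid_hinge [('wrist', 0.81), ('side', 0.66)] [0.6563 0.1326 0.0859] 0.7
latch_left_pin [('side', 0.72), ('scene', 0.21)] [ 0.4821 -0.3005 -0.1003] 24.3
12.85 [0.525  0.1215 0.22  ] [-0.7 -0.5  0.6] 0.07014697782866898 0.0
```

View pics/w4.png

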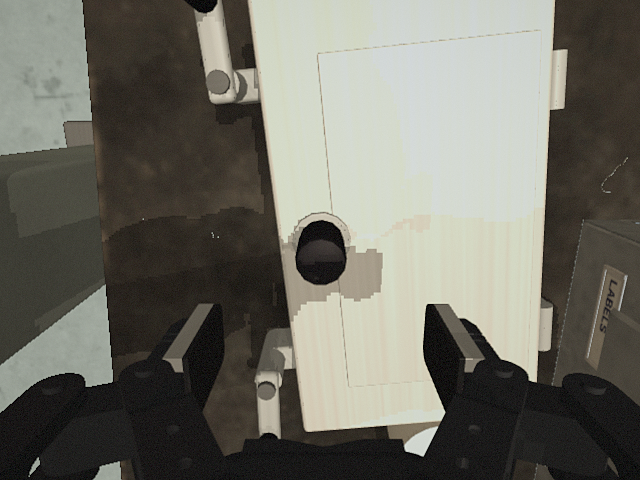

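The wrist view shows both latches along the front, left at (210,50) and right at (268,405), with the lid shut and the knob foot at (322,235). Next I'll turn the tool so the fingers close along the hinge direction and the knob can tilt between the pads.

>>> arm_command:
  series:
    - [0, 0, 0, 0.14]
    - [0, 0, 0, 0.28]
    - [0, 0, 0, 0.42]
    - [0, 0, 0, 0.56]
    - [0, 0, 0, 0.7]

```text
time: 13.35
ee_pos: [0.525, 0.1215, 0.22]
tcp_rot: [-180.0, -0.0, 49.6]
wrist_force: [-0.1, -0.3, -0.4]
opening: 0.0702
grasp_force: 0.0
```

```bash
python3 -c "
from workcell import bot
o=bot.get_obs();print(o['q'],o['ee_pos'],o['tcp_rot'])"
```

```text
[1.30262632e+01 2.90918255e+00 4.56090244e+00 9.16505161e+01
 8.98198958e-04 1.43469900e+02] [0.52500599 0.12146498 0.21999746] [-1.79999995e+02 -1.50190821e-03  4.95563631e+01]
```

>>> arm_command:
  series:
    - [0, 0, 0, -0.145]
    - [0, 0, 0, -0.29]
    - [0, 0, 0, -0.435]
    - [0, 0, 0, -0.58]
    - [0, 0, 0, -0.725]

```text
time: 13.85
ee_pos: [0.525, 0.1215, 0.22]
tcp_rot: [-180.0, 0.0, 91.8]
wrist_force: [-0.2, 0.2, 0.4]
opening: 0.07
grasp_force: 0.0
```

>>> arm_command:
  series:
    - [0, 0, 0, -0.145]
    - [0, 0, 0, -0.29]
    - [0, 0, 0, -0.435]
    - [0, 0, 0, -0.58]
    - [0, 0, 0, -0.725]

```text
time: 14.35
ee_pos: [0.525, 0.1214, 0.22]
tcp_rot: [-180.0, -0.0, 133.3]
wrist_force: [-0.7, -0.6, 0.6]
opening: 0.0698
grasp_force: 0.0
```

>>> arm_command:
  series:
    - [0, 0, 0, -0.145]
    - [0, 0, 0, -0.29]
    - [0, 0, 0, -0.435]
    - [0, 0, 0, -0.58]
    - [0, 0, 0, -0.725]

```text
time: 14.85
ee_pos: [0.525, 0.1214, 0.22]
tcp_rot: [-180.0, 0.0, 174.8]
wrist_force: [0.6, -0.2, -0.1]
opening: 0.0699
grasp_force: 0.0
```

>>> arm_command:
  series:
    - [0, 0, 0, -0.1]
    - [0, 0, 0, -0.192]
    - [0, 0, 0, -0.192]
    - [0, 0, 0, -0.192]
    - [0, 0, 0, -0.192]

```text
time: 15.35
ee_pos: [0.525, 0.1215, 0.22]
tcp_rot: [180.0, 0.0, -174.6]
wrist_force: [1.0, -1.0, 0.2]
opening: 0.0701
grasp_force: 0.0
```

```bash
python3 - <<'E'
from look import *
look(["knob_mid","knob_foot"],("side","scene"))
o=bot.get_obs();print(o['q'],o['ee_pos'],o['tcp_rot'])
E
```

```text
knob_mid [('side', 0.69), ('scene', 0.77)] [0.4732 0.0486 0.1732] 3.3
knob_foot [('side', 0.74), ('scene', 0.67)] [0.5268 0.1219 0.1013] 0.2
15.65 [0.525  0.1215 0.22  ] [ 0.3 -0.7 -0.4] 0.07022006789473868 0.0
[1.30320050e+01 2.91060278e+00 4.55870482e+00 9.16530302e+01
 9.92777724e-04 7.54191666e+00] [0.52496418 0.12151118 0.21996425] [ 1.79999663e+02 -5.01580311e-03 -1.74509912e+02]
```

>>> arm_command:
  series:
    - [0, 0, 0.03, 0]
    - [0, 0, 0.06, 0]
    - [0, 0, 0.08, 0]
    - [0, 0, 0.087, 0]
    - [0, 0, 0.087, 0]

```text
time: 16.15
ee_pos: [0.5248, 0.1215, 0.1327]
tcp_rot: [-180.0, -0.0, -174.5]
wrist_force: [0.0, -0.9, 0.2]
opening: 0.0699
grasp_force: 0.0
```

>>> arm_command:
  series:
    - [0, 0, 0, 0]
    - [0, 0, 0, 0]
    - [0, 0, 0, 0]
    - [0, 0, 0, 0]
    - [0, 0, 0, 0]
  hand: 0.0
  grip_force: 60

```text
time: 16.65
ee_pos: [0.5254, 0.1216, 0.1341]
tcp_rot: [180.0, 0.1, -174.5]
wrist_force: [0.2, -0.6, 6.0]
opening: 0.024
grasp_force: 58.7
```

>>> arm_command:
  series:
    - [-0.0004, 0, -0.001, 0]
    - [-0.0007, 0, -0.002, 0]
    - [-0.001, 0, -0.003, 0]
    - [-0.0014, 0, -0.004, 0]
    - [-0.0018, 0, -0.0052, 0]

```text
time: 17.15
ee_pos: [0.5259, 0.1216, 0.1357]
tcp_rot: [-180.0, -0.2, -174.5]
wrist_force: [4.5, 2.5, -25.5]
opening: 0.0243
grasp_force: 60.1
```

>>> arm_command:
  series:
    - [-0.0005, 0, -0.0013, 0]
    - [-0.001, 0, -0.0025, 0]
    - [-0.0015, 0, -0.0038, 0]
    - [-0.002, 0, -0.0051, 0]
    - [-0.002, 0, -0.0051, 0]

```text
time: 17.65
ee_pos: [0.5292, 0.1219, 0.1441]
tcp_rot: [180.0, 0.1, -174.5]
wrist_force: [2.6, 1.3, -12.5]
opening: 0.0244
grasp_force: 60.0
```

>>> arm_command:
  series:
    - [-0.001, 0, -0.0025, 0]
    - [-0.002, 0, -0.005, 0]
    - [-0.003, 0, -0.0075, 0]
    - [-0.004, 0, -0.0095, 0]
    - [-0.005, 0, -0.0115, 0]

```text
time: 18.15
ee_pos: [0.5351, 0.1225, 0.1564]
tcp_rot: [180.0, 0.2, -174.5]
wrist_force: [7.6, 1.6, -9.1]
opening: 0.0244
grasp_force: 59.7
```

>>> arm_command:
  series:
    - [-0.0007, 0, -0.0012, 0]
    - [-0.0015, 0, -0.0022, 0]
    - [-0.0023, 0, -0.0032, 0]
    - [-0.0023, 0, -0.0032, 0]
    - [-0.0023, 0, -0.0032, 0]

```text
time: 18.65
ee_pos: [0.5365, 0.1226, 0.1588]
tcp_rot: [180.0, 0.1, -174.5]
wrist_force: [3.3, 1.9, -6.6]
opening: 0.024
grasp_force: 59.7
```

```bash
python3 - <<'E'
from look import *
look(["knob_foot","lid_hinge"],("side","scene"),save={"side":"d5"})
im=cv2.imread("pics/d5.png"); cv2.imwrite("pics/d5c.png",cv2.resize(im[180:370,240:420],None,fx=3,fy=3))
E
```

```text
knob_foot [('side', 0.84), ('scene', 0.77)] [0.5261 0.1238 0.1235] 0.1
lid_hinge [('side', 0.6), ('scene', 0.79)] [0.6515 0.132  0.0863] 0.6
18.95 [0.5362 0.1226 0.1583] [ 3.7  0.1 -6.3] 0.024318951912166084 59.83119785785675
```

View pics/d5c.png

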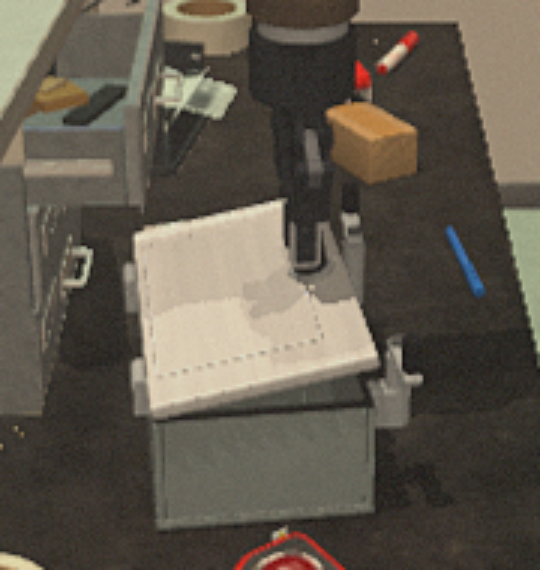

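The side crop shows the lid's front edge lifted about 25–30 mm at (375,360). The fingers hold the knob at (308,255), and both latches are clear. I'll hand it in.

```bash
python3 -c "
from workcell import bot
print(bot.job_done())"
```

```text
the job is handed in; nothing more can be done
None
```

The job is handed in, with no verdict returned: both latches are swung clear, the gasket is free, and the arm still holds the knob with the lid open about 0.17–0.2 rad (front edge roughly 26–31 mm up).

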